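# Move the lift-off door to the loaded test box

## Robot

A 7-joint arm with a two-finger parallel gripper is mounted at the origin on the work surface. World frame = base frame: x ahead of the robot, y to its left, z up, the work surface at z = 0. Lengths are in m, angles in rad, forces in N, time in s.
With the tool pointing down it reaches from about 0.35 to 0.9 m from the base axis. Payload 8.1 kg.
Tool frame: the origin (TCP) lies midway between the tips of the shut fingers; the grasp point (between the pads) lies 19 mm behind it; z points along the fingers, y is the line along which they close (so a half turn about z gives the same grasp; the last joint's range is limited). The gripper opens to 92 mm and grips with 3 to 60 N. Pads are 19 mm wide; open, the fingers measure 130 mm over their backs; the gripper's body (75 mm by 190 mm) begins 47 mm behind the grasp point.
Start: joints at [1.061, 0.434, 0.025, 1.573, -0.012, 1.134, -0.075], TCP at [0.247, -0.574, 0.227] pointing down, gripper open.
Joint ranges: [-2.62, 2.62], [-0.44, 2.09], [-1.27, 1.32], [0.08, 2.57], [-1.32, 4.46], [0.12, 2], [-2.74, 2.74]. Speed limits (rad/s): [2.22, 2.22, 3.01, 3.01, 3.14, 3.14, 3.14].

## Interface

Orientations are given as a rotation vector (axis times angle).
In Python, from cell import arm gives the robot as it stands.
- The arm moves only by the tool arm_command, never from a script. Its arguments are lists of equal length, an entry for each row: "dp": the shift along the tool's x, y, z in units of 25 mm (1.0 is 25 mm), a list of three; "angular": the turn, a rotation vector about the tool's x, y, z in units of 0.15 rad (1.0 is 0.15 rad), a list of three; "claw": the opening, from 0 (shut) to 1 (fully open). In form: {"dp": [[x, y, z], ...], "angular": [[rx, ry, rz], ...], "claw": [claw, ...]}. A call has 1 to 10 rows; each row shifts and turns the commanded pose from where the row before left it, along the tool's axes as they then stand; what a row does not reach is not made up. A row lasts 1/10 s, in which the tool goes at most 50 mm and 8.59 degrees, less where a joint would pass 70% of its speed; a pose out of reach is approached as far as the arm can. A call with a number of a shift or a turn outside -1 to 1 is refused whole. A call with a gripper value outside its range is refused whole. The fingers move at their own pace and stop on an object; "force" is the grip in N (left out, the last holds). Time passes only in rows, so rows that do not move let the fingers close. It gives the time, the measured TCP pose, the force, the opening and the grip force at its end, in the units of the state.
- arm.observe(): the state, without advancing time (a new reading comes with each control period).
- arm.get_image(name): name is "side" or "top"; returns a dict with "frame" (400x640x3 uint8, red, green, blue), "z_map" (400x640 float32, m along the optical axis (not along the pixel's ray), 0 where there is no reading), "K" (3x3 intrinsics, pixels), "k1" (the pictures are not rectified: a ray, as slopes to the right and down, at radius r is drawn at 1 + k1 r^2 times it, then the intrinsics apply), "R" (3x3) and "t" (3): a world point X has camera coordinates R X + t. Camera axes: x right, y down, z forward; pixel columns grow to the right and rows downward; lengths in m; the calibration is good to about 2 mm. A picture is of the moment at which its call begins.
- arm.sign_off(): hands the job in; it is judged then, once.
The state is a dict: "clock": time; "joints": joint angles; "dq": joint speeds; "joint_efforts": joint torques, N m; "position": TCP position; "ee_rot": TCP orientation; "force": force on the tool from outside, world axes, zero at the start; "ft_torque": the same for the moment, N m; "width": opening from 0.0 (shut) to 1.0 (fully open); "gripper_force": force on a finger pad.
Only numpy, scipy, OpenCV 4.12 (cv2) and the standard library are available. Lean on these libraries where they do the work, as an engineer would, in place of code of your own. Each camera call takes 0.05 s, during which the arm holds its last target. There are 200 camera calls.

## Task

The dark grey lift-off door hangs on the empty board-test box; the other box, which has a circuit board in it, has no door. Squeeze the two upright finger tabs on top of the door together to draw its sprung hinge pin back, lift the door off, and drop it onto the hinge brackets of the box with the board so that it hangs straight with its stub down in the saddle and the pin sprung fully home in its hole. Leave the other things on the bench where they are.

Things in the scene. Friction and masses are not known exactly. Their poses are not given: they have to be found in the camera images.
- door: Dark grey steel flap door, 0.24-0.43 kg, starts on the empty box. Origin: on the hinge axis, midway along; x outward, y along the axis to the sprung pin, z up. Top rail 140 wide (y) x 12 x 14 mm, its top 7 mm above the origin; panel 4 mm thick, lower edge 95 mm below. Tapered collars, 14 mm diameter at the ends, reach y = +-75 mm. Centre of mass below the tabs, so it hangs upright from them.
- tabs (a point): 25 mm above the door's origin, axes as the door: centre of the fully squeezed pair of upright steel finger tabs. Each is 20 mm wide (x), 6 mm thick (y), from 7 to 40 mm above the door's origin. Outer faces: fixed tab at y = -14 mm; sliding tab, part of the pin, at y = +25 mm released, +14 mm squeezed. The full squeeze is 28 mm wide, centred here.
- pin (a joint): Travel of the sprung hinge pin, m: 0 = fully out, 0.011 = drawn fully back (tip flush with the collar). Squeezing the sliding tab towards the fixed tab draws it back; the spring (about 5 N at 0, 9 N fully back) drives it out when let go.
- pin_tip (a point): Tip of the sprung pin, 6 mm diameter steel, tapered over its last 3 mm, on the hinge axis at y = +86 mm of the door when out, +75 mm when drawn back.
- stub_tip (a point): Tip of the door's fixed stub, 6 mm diameter, tapered over its last 3 mm, on the hinge axis at y = -89 mm of the door.
- box_idle: Empty board-test box, fixed: open-topped aluminium housing 126 mm deep (x), 172 mm wide (y), 120 mm high, its front open towards +x, away from the robot, with two steel hinge brackets there, the same as on the other box. Origin: centre of its underside. The door starts on it.
- box_loaded: The same box, fixed, but with a blue circuit board on four brass pillars inside (57 mm up) and no door at the start. Origin: centre of its underside; front opening and brackets on its +x side. The door goes here, the same way round (pin towards +y).
- seat_idle (a point): Where the door's origin sits when hung on the empty box: 75 mm in x and 135 mm up from the box's origin, axes as the box.
- seat_loaded (a point): Where the door's origin sits when hung on the box with the board: 75 mm in x, 135 mm up from the box's origin, axes as the box. Bracket plates 8 mm thick (y), 44 mm deep (x), inner faces at y = +-78 mm of this point, tops about 18 mm above it. The door comes down between them from above, pin drawn back.
- saddle (a point): Middle of the stub's saddle in the -y bracket of the box with the board, y = -82 mm of its seat point: a slot 11 mm wide in x, open at the top with a flared mouth that ends 18 mm above, floor 3 mm below this point.
- hole (a point): Middle of the pin's hole in the +y bracket of the box with the board, y = +82 mm of its seat point: a closed hole right through, 11 mm wide in x, from 3 mm below to 8 mm above this point.
- meter: Black hand-held multimeter lying on its back, 150 x 75 x 32 mm, bystander. Origin: centre of the underside.
- reel: Grey solder reel standing on its flange, 60 mm diameter, 50 mm high, bystander. Origin: centre of the underside.
- jar: Small flux jar, 50 mm diameter, 55 mm high, bystander. Origin: centre of the underside.
- driver: Screwdriver lying on the bench, bystander. Origin: on its underside, near the middle.
There are look-alikes about, which are no part of the job. Of the things that look like the door, the smaller one is meant.

How it is judged:
By the outcome, as a careful person would: the job done as asked, in the order asked, and still so for the second after the job is handed in, with the robot touching nothing.
It also fails if it takes over 48 s, if anything falls off the work surface, if the arm or the gripper's body presses on something with over 40 N, if the wrist force passes 120 N, or if a joint passes its speed limit or range.

## Working session

There is one attempt and no reset: what is moved stays moved. The work goes in short steps, Python scripts to look and compute and a tool call to move; the robot and the scene stay as the last step left them, time stands still between calls to the robot, and variables do not carry over. Pictures are saved under pics/ and viewed, at most 10 in all, crops included, and the job is handed in when it is done.

Besides the shell and the picture viewer there is one more tool, called after ">>>" by a JSON object that holds its "method" and its "body", one argument or row to a line. arm_command: Moves the arm, as the interface text tells. Its arguments: {"type":"object","properties":{"dp":{"type":"array","items":{"type":"array","items":{"type":"number"}}},"angular":{"type":"array","items":{"type":"array","items":{"type":"number"}}},"claw":{"type":"array","items":{"type":"number"}},"force":{"type":"number"}},"required":["dp","angular","claw"]}

```bash
mkdir -p pics; cat > h.py <<'E'
import numpy as np, cv2, pickle
from cell import arm
def grab(tag):
    o={}
    for n in("side","top"):
        d=arm.get_image(n); o[n]=d; cv2.imwrite(f"pics/{tag}_{n}.png",d["frame"][:,:,::-1])
    pickle.dump(o,open(f"{tag}.pkl","wb")); return o
def cloud(d):
    h,w=d["z_map"].shape; K=d["K"]; D=np.array([d["k1"],0,0,0,0.])
    uv=np.stack(np.meshgrid(np.arange(w),np.arange(h)),-1).reshape(-1,1,2).astype(float)
    s=cv2.undistortPoints(uv,K,D).reshape(h,w,2)
    z=d["z_map"][...,None]; P=np.concatenate([s*z,z],-1)
    X=(P-d["t"])@d["R"]; X[d["z_map"]==0]=np.nan; return X
def ray(d,u,v):
    s=cv2.undistortPoints(np.array([[[u,v]]],float),d["K"],np.array([d["k1"],0,0,0,0.])).ravel()
    c=-d["R"].T@d["t"]; return c,d["R"].T@np.array([s[0],s[1],1.])
def onplane(d,u,v,z):
    c,r=ray(d,u,v); return c+r*(z-c[2])/r[2]
E
python3 - <<'E'
from h import *
o=grab("a")
for n in o: print(n,o[n]["k1"],o[n]["K"].tolist(),(-o[n]["R"].T@o[n]["t"]).round(3))
print(arm.observe())
E
```

```text
side 0.024323319839104338 [[494.7625169409705, 0.0, 313.1300436361498], [0.0, 494.7625169409705, 200.60966280589113], [0.0, 0.0, 1.0]] [0.395 0.799 1.107]
top -0.050873897789277325 [[443.8833642719813, 0.0, 323.3415467926998], [0.0, 443.8833642719813, 203.70437761662342], [0.0, 0.0, 1.0]] [ 0.494 -0.012  1.656]
{'clock': 0.1, 'joints': array([ 1.0613628 ,  0.4351694 ,  0.02498218,  1.57400584, -0.01158712,
        1.13395828, -0.07507545]), 'dq': array([ 1.56041738e-03, -3.06274480e-03, -1.97016623e-05, -2.96754368e-03,
        1.89677407e-05, -7.19083804e-04,  1.55875258e-03]), 'joint_efforts': array([ 4.08229200e-03, -6.69128966e+01,  9.88953710e-01, -3.15146434e+01,
       -6.03713770e-02,  3.74653889e-02,  1.00082966e-04]), 'position': array([ 0.24708209, -0.57360222,  0.22601364]), 'ee_rot': array([-3.07553057e+00, -6.34313059e-01,  6.60563152e-04]), 'force': array([-0.11357192, -0.23939625, -0.14874042]), 'ft_torque': array([0.02988832, 0.10304466, 0.02498208]), 'gripper_force': 0.0, 'width': 0.9998139959997926}
```

View pics/a_side.png

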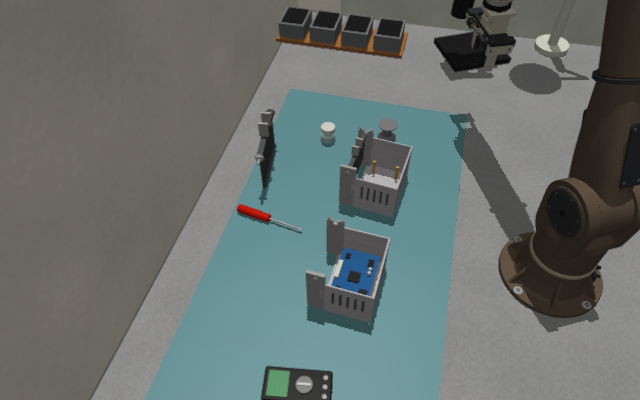

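View pics/a_top.png

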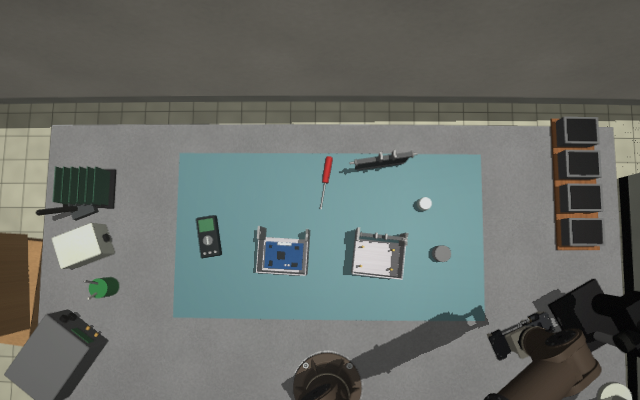

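The side view shows the empty box with the door at about (375,175), the board box at about (350,270) and the larger look-alike at (265,150). In the top view the board box is at (283,252), the empty box at (378,255), and world +x points up in the image with +y to the left.

```bash
python3 - <<'E'
from h import *
o=pickle.load(open("a.pkl","rb"))
d=o["top"]; X=cloud(d)
for nm,(u0,u1,v0,v1) in dict(load=(240,330,215,285),idle=(335,420,215,285)).items():
    P=X[v0:v1,u0:u1].reshape(-1,3)
    C=cv2.resize(d["frame"][v0:v1,u0:u1,::-1],None,fx=8,fy=8,interpolation=cv2.INTER_CUBIC)
    cv2.imwrite(f"pics/c_{nm}.png",C)
    for lo,hi in((.112,.126),(.142,.16),(.16,.185)):
        m=(P[:,2]>lo)&(P[:,2]<hi); q=P[m]
        if len(q)<3: print(nm,lo,len(q)); continue
        r=cv2.minAreaRect(q[:,:2].astype(np.float32)*1000)
        print(nm,lo,len(q),r,q[:,2].mean().round(4))
    m=(P[:,2]>.142); 
    for p in P[m].round(3)[::2]: print(p.tolist(),end=' ')
    print()
s=o["side"]
C=cv2.resize(s["frame"][120:320,290:420,::-1],None,fx=3,fy=3,interpolation=cv2.INTER_CUBIC)
big=np.zeros((600,800,3),np.uint8)
a=cv2.imread("pics/c_idle.png"); b=cv2.imread("pics/c_load.png")
f=lambda i:cv2.resize(i,(400,int(i.shape[0]*400/i.shape[1])))
a,b=f(a),f(b); big[:a.shape[0],:400]=a; big[300:300+min(300,b.shape[0]),:400]=b[:300]; big[:,400:400+390]=C[:600]
cv2.imwrite("pics/m1.png",big)
E
```

```text
load 0.112 141 ((488.6929016113281, 159.02740478515625), (172.96246337890625, 158.8842010498047), 86.6500244140625) 0.1195
load 0.142 63 ((546.9139404296875, 156.26547241210938), (171.7548370361328, 41.6002082824707), 87.20789337158203) 0.1507
load 0.16 0
[0.571, 0.238, 0.154] [0.571, 0.233, 0.146] [0.567, 0.234, 0.158] [0.564, 0.238, 0.156] [0.565, 0.233, 0.144] [0.561, 0.239, 0.15] [0.561, 0.233, 0.142] [0.557, 0.241, 0.155] [0.558, 0.235, 0.151] [0.559, 0.075, 0.146] [0.554, 0.242, 0.151] [0.554, 0.235, 0.154] [0.556, 0.072, 0.149] [0.551, 0.238, 0.154] [0.552, 0.075, 0.152] [0.547, 0.241, 0.154] [0.547, 0.234, 0.157] [0.549, 0.072, 0.143] [0.544, 0.238, 0.154] [0.54, 0.241, 0.154] [0.541, 0.235, 0.147] [0.537, 0.238, 0.151] [0.534, 0.241, 0.154] [0.534, 0.235, 0.15] [0.535, 0.075, 0.145] [0.53, 0.24, 0.157] [0.53, 0.235, 0.149] [0.532, 0.075, 0.148] [0.528, 0.078, 0.155] [0.529, 0.071, 0.149] [0.525, 0.075, 0.15] [0.522, 0.072, 0.143] 
idle 0.112 145 ((481.97711181640625, -177.29171752929688), (172.81588745117188, 158.2736053466797), 84.17475128173828) 0.1191
idle 0.142 124 ((541
[... 1292 characters left out ...]
541, -0.213, 0.146] [0.541, -0.234, 0.142] [0.542, -0.267, 0.147] [0.537, -0.101, 0.153] [0.537, -0.159, 0.177] [0.538, -0.176, 0.142] [0.538, -0.186, 0.143] [0.537, -0.191, 0.165] [0.537, -0.196, 0.176] [0.538, -0.22, 0.146] [0.538, -0.237, 0.148] [0.538, -0.264, 0.146] [0.533, -0.098, 0.154] [0.534, -0.158, 0.159] [0.534, -0.19, 0.169] [0.534, -0.2, 0.147] [0.534, -0.207, 0.145] [0.535, -0.22, 0.144] [0.535, -0.231, 0.142] [0.535, -0.237, 0.144] [0.535, -0.254, 0.148] [0.53, -0.101, 0.153] [0.53, -0.193, 0.174] [0.531, -0.241, 0.143] [0.531, -0.248, 0.142] [0.525, -0.251, 0.142] [0.521, -0.261, 0.146] [0.521, -0.267, 0.146] [0.518, -0.263, 0.152] [0.514, -0.26, 0.152] [0.514, -0.267, 0.15]
```

View pics/m1.png

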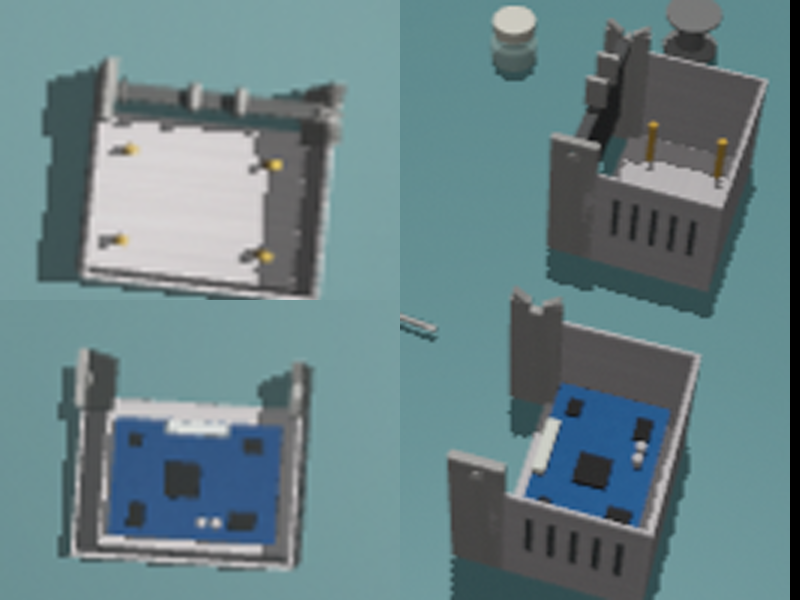

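The zoom shows the door seated on the empty box with its two tabs at about (192,97) and (237,100). The brackets of the board box are open. Next I'll refine the relative offset using both views.

```bash
cat >> h.py <<'E'
from scipy.spatial.transform import Rotation as Ro
def plan(target,yaw_deg):
    "world target -> total tool-frame shift (units, after the turn) and total turn (units) for tool pointing down"
    s=arm.observe(); R=Ro.from_rotvec(s["ee_rot"]).as_matrix()
    y=np.deg2rad(yaw_deg); x=np.array([np.cos(y),np.sin(y),0]); z=np.array([0,0,-1.]); T=np.stack([x,np.cross(z,x),z],1)
    w=Ro.from_matrix(R.T@T).as_rotvec()/.15
    dp=T.T@(np.array(target)-s["position"])/.025
    print("clock",s["clock"],"pos",s["position"].round(4),"turn",w.round(3),"dp(after turn)",dp.round(3))
E
python3 - <<'E'
from h import *
o=pickle.load(open("a.pkl","rb"))
boxes=dict(load=(np.array([.547,.156]),-3.),idle=(np.array([.541,-.183]),-6.1))
for n in o:
  X=cloud(o[n]).reshape(-1,3); X=X[np.isfinite(X[:,0])]
  for b,(c,yaw) in boxes.items():
    a=np.deg2rad(yaw); Rm=np.array([[np.cos(a),-np.sin(a)],[np.sin(a),np.cos(a)]])
    L=(X[:,:2]-c)@Rm; z=X[:,2]
    near=(abs(L[:,0])<.035)&(abs(abs(L[:,1])-.082)<.012)&(z>.147)&(z<.16)
    for sg in(-1,1):
      q=L[near&(L[:,1]*sg>0)]*1000; print(n,b,sg,len(q),"x",np.percentile(q[:,0],[2,98]).round(1),"y med",np.median(q[:,1]).round(1),np.percentile(q[:,1],[2,98]).round(1))
    # wall rims
    rim=(z>.114)&(z<.125)&(L[:,0]>-.15)&(L[:,0]<-.03)&(abs(L[:,1])<.1)
    q=L[rim]*1000; r=q[q[:,0]<-125]
    print("  rear rim x~",np.median(r[:,0]).round(1),"yaw err",np.rad2deg(-np.polyfit(r[:,1],r[:,0],1)[0]).round(2), "side rims y",[np.median(q[(q[:,0]>-120)&(q[:,1]*g>70)][:,1]).round(1) for g in(-1,1)])
    t=(z>.155)&(abs(L[:,0])<.02)&(abs(L[:,1])<.04)
    if t.sum()>5: q=L[t]*1000; print("  tabs",np.percentile(q,[3,97],axis=0).round(1).tolist(),z[t].max().round(4))
plan([.541,-.183,.26],-6.1)
E
```

```text
side load -1 23 x [-19.2  19.5] y med -81.3 [-87.5 -76.5]
side load 1 91 x [-21.3  20.8] y med 82.8 [77.1 86.9]
  rear rim x~ -135.2 yaw err 0.03 side rims y [np.float64(-84.3), np.float64(84.8)]
side idle -1 16 x [-21.3  19.4] y med -81.0 [-85.8 -77.9]
side idle 1 65 x [-21.7  19.5] y med 84.2 [75.8 88.3]
  rear rim x~ -136.3 yaw err 0.18 side rims y [np.float64(-84.1), np.float64(85.0)]
  tabs [[-10.3, -12.9], [8.2, 26.7]] 0.1785
top load -1 15 x [-17.7  18.8] y med -82.0 [-85.6 -79.1]
top load 1 36 x [-21.1  19.7] y med 82.0 [77.4 86.1]
  rear rim x~ -135.4 yaw err 0.18 side rims y [np.float64(-85.0), np.float64(84.5)]
top idle -1 14 x [-18.3  19.3] y med -82.0 [-86.1 -72.7]
top idle 1 31 x [-19.8  20.8] y med 82.0 [78.3 86.2]
  rear rim x~ -135.9 yaw err 0.29 side rims y [np.float64(-84.8), np.float64(84.2)]
  tabs [[-10.0, -13.4], [10.1, 25.4]] 0.1799
clock 0.1 pos [ 0.2471 -0.5736  0.226 ] turn [-9.000e-03  3.000e-03  3.422e+00] dp(after turn) [ 10.03  -16.785  -1.359]
```

>>> {"method": "arm_command", "body": {
  "dp": [
    [0, 0, -0.35],
    [0, 0, -0.35],
    [0, 0, -0.35],
    [0, 0, -0.35],
    [0, 0, 0],
    [0.4, -0.7, 0],
    [0.4, -0.7, 0],
    [0.4, -0.7, 0],
    [0.4, -0.7, 0],
    [0.4, -0.7, 0]
  ],
  "angular": [
    [0, 0, 0.68],
    [0, 0, 0.68],
    [0, 0, 0.68],
    [0, 0, 0.68],
    [0, 0, 0.68],
    [0, 0, 0],
    [0, 0, 0],
    [0, 0, 0],
    [0, 0, 0],
    [0, 0, 0]
  ],
  "claw": [1, 1, 1, 1, 1, 1, 1, 1, 1, 1],
  "force": 35
}}

```text
clock: 1.1
position: [0.3063, -0.4912, 0.2613]
ee_rot: [-3.137, 0.162, 0.001]
force: [0.7, 0.2, -1.0]
width: 0.999
gripper_force: 0.0
```

>>> {"method": "arm_command", "body": {
  "dp": [
    [0.42, -0.7, 0],
    [0.42, -0.7, 0],
    [0.42, -0.7, 0],
    [0.42, -0.7, 0],
    [0.42, -0.7, 0],
    [0.42, -0.7, 0],
    [0.42, -0.7, 0],
    [0.42, -0.7, 0],
    [0.42, -0.7, 0],
    [0.42, -0.7, 0]
  ],
  "angular": [
    [0, 0, 0],
    [0, 0, 0],
    [0, 0, 0],
    [0, 0, 0],
    [0, 0, 0],
    [0, 0, 0],
    [0, 0, 0],
    [0, 0, 0],
    [0, 0, 0],
    [0, 0, 0]
  ],
  "claw": [1, 1, 1, 1, 1, 1, 1, 1, 1, 1]
}}

```text
clock: 2.1
position: [0.4287, -0.328, 0.2614]
ee_rot: [-3.137, 0.162, 0.001]
force: [0.8, 0.1, 0.2]
width: 1.0
gripper_force: 0.0
```

```bash
python3 - <<'E'
from h import *
plan([.541,-.183,.21],-5.9)
E
```

```text
clock 2.1 pos [ 0.4287 -0.328   0.2614] turn [-0.002  0.004 -0.002] dp(after turn) [ 3.871 -6.232  2.056]
```

>>> {"method": "arm_command", "body": {
  "dp": [
    [0.43, -0.69, 0],
    [0.43, -0.69, 0],
    [0.43, -0.69, 0],
    [0.43, -0.69, 0],
    [0.43, -0.69, 0],
    [0.43, -0.69, 0.4],
    [0.43, -0.69, 0.4],
    [0.43, -0.69, 0.4],
    [0.43, -0.69, 0.4],
    [0, 0, 0.4]
  ],
  "angular": [
    [0, 0, 0],
    [0, 0, 0],
    [0, 0, 0],
    [0, 0, 0],
    [0, 0, 0],
    [0, 0, 0],
    [0, 0, 0],
    [0, 0, 0],
    [0, 0, 0],
    [0, 0, 0]
  ],
  "claw": [1, 1, 1, 1, 1, 1, 1, 1, 1, 1]
}}

```text
clock: 3.1
position: [0.5422, -0.1812, 0.2109]
ee_rot: [-3.136, 0.155, -0.0]
force: [0.3, 0.4, 0.3]
width: 1.001
gripper_force: 0.0
```

```bash
python3 - <<'E'
from h import *
o=grab("b")
plan([.541,-.183,.146],-5.9)
C=cv2.resize(o["side"]["frame"][70:220,290:450,::-1],None,fx=5,fy=4,interpolation=cv2.INTER_CUBIC); cv2.imwrite("pics/b1.png",C)
# finger positions: side-cloud points near fingertips
X=cloud(o["side"]).reshape(-1,3); a=np.deg2rad(-5.9); Rm=np.array([[np.cos(a),-np.sin(a)],[np.sin(a),np.cos(a)]])
L=(X[:,:2]-arm.observe()["position"][:2])@Rm*1000; m=(abs(L[:,0])<40)&(abs(L[:,1])<75)&(X[:,2]>.205)&(X[:,2]<.25)
q=np.c_[L[m],X[m,2]*1000]
for s in(-1,1):
  p=q[q[:,1]*s>0]; print(s,len(p),np.percentile(p,[2,50,98],axis=0).round(1).tolist() if len(p)>3 else '')
E
```

```text
clock 3.2 pos [ 0.5396 -0.1843  0.21  ] turn [-0.001  0.022  0.003] dp(after turn) [ 0.052 -0.057  2.56 ]
-1 10 [[-9.3, -58.3, 221.9], [-5.2, -45.8, 235.9], [-1.4, -42.8, 246.2]]
1 73 [[-11.2, 54.2, 219.3], [-0.1, 65.7, 237.5], [11.1, 69.9, 249.3]]
```

View pics/b1.png

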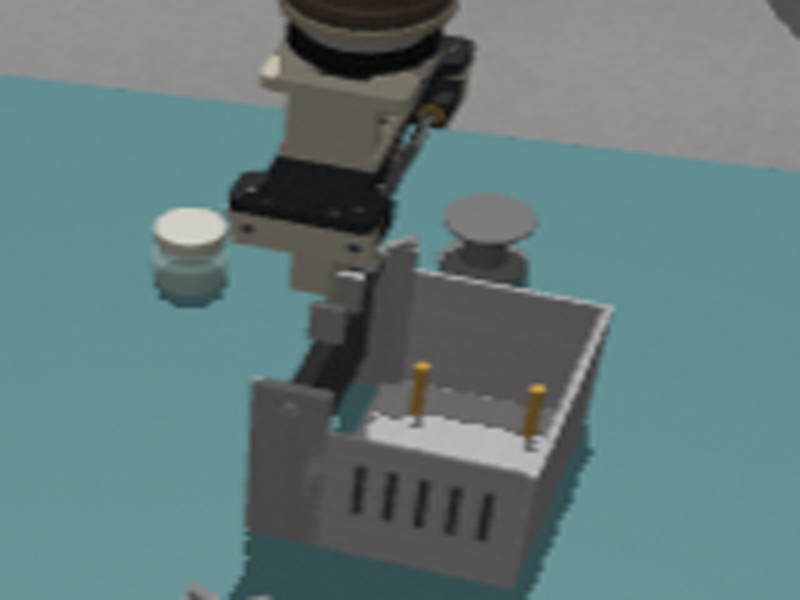

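The gripper is directly above the tabs, at about (335,300) in the crop, and aligned with the rail. Now I'll descend.

>>> {"method": "arm_command", "body": {
  "dp": [
    [0.05, -0.06, 0.4],
    [0, 0, 0.5],
    [0, 0, 0.5],
    [0, 0, 0.5],
    [0, 0, 0.4],
    [0, 0, 0.22],
    [0, 0, 0],
    [0, 0, 0]
  ],
  "angular": [
    [0, 0.02, 0],
    [0, 0, 0],
    [0, 0, 0],
    [0, 0, 0],
    [0, 0, 0],
    [0, 0, 0],
    [0, 0, 0],
    [0, 0, 0]
  ],
  "claw": [1, 1, 1, 1, 1, 1, 1, 1]
}}

```text
clock: 4.0
position: [0.5425, -0.1831, 0.1489]
ee_rot: [3.137, -0.162, 0.005]
force: [-0.1, 0.2, 0.6]
width: 1.0
gripper_force: 0.0
```

>>> {"method": "arm_command", "body": {
  "dp": [
    [0, 0, 0],
    [0, 0, 0],
    [0, 0, 0],
    [0, 0, 0],
    [0, 0, 0],
    [0, 0, 0],
    [0, 0, 0],
    [0, 0, 0],
    [0, 0, 0],
    [0, 0, 0]
  ],
  "angular": [
    [0, 0, 0],
    [0, 0, 0],
    [0, 0, 0],
    [0, 0, 0],
    [0, 0, 0],
    [0, 0, 0],
    [0, 0, 0],
    [0, 0, 0],
    [0, 0, 0],
    [0, 0, 0]
  ],
  "claw": [0.85, 0.7, 0.6, 0.5, 0.45, 0.4, 0.35, 0.3, 0.28, 0.25],
  "force": 35
}}

```text
clock: 5.0
position: [0.5418, -0.1835, 0.1483]
ee_rot: [3.137, -0.163, 0.003]
force: [-0.9, 0.5, -3.6]
width: 0.297
gripper_force: 35.0
```

```bash
python3 - <<'E'
from h import *
s=arm.observe(); print(s["width"]*92,s["gripper_force"],s["force"],s["ft_torque"])
plan([.541,-.183,.146],-5.9)
E
```

```text
27.34556177365766 34.96639788150787 [-0.88753675  0.47281431 -3.61041402] [0.01101548 0.03797129 0.06259665]
clock 5.0 pos [ 0.5418 -0.1835  0.1483] turn [ 0.003 -0.014 -0.005] dp(after turn) [-0.035 -0.017  0.093]
```

>>> {"method": "arm_command", "body": {
  "dp": [
    [0, 0, -0.2],
    [0, 0, -0.3],
    [0, 0, -0.4],
    [0, 0, -0.4],
    [0, 0, -0.6],
    [0, 0, -0.8],
    [0, 0, -0.8],
    [0, 0, -0.8],
    [0, 0, -0.8],
    [0, 0, -0.8]
  ],
  "angular": [
    [0, 0, 0],
    [0, 0, 0],
    [0, 0, 0],
    [0, 0, 0],
    [0, 0, 0],
    [0, 0, 0],
    [0, 0, 0],
    [0, 0, 0],
    [0, 0, 0],
    [0, 0, 0]
  ],
  "claw": [0.2, 0.2, 0.2, 0.2, 0.2, 0.2, 0.2, 0.2, 0.2, 0.2]
}}

```text
clock: 6.0
position: [0.5418, -0.183, 0.2981]
ee_rot: [3.137, -0.162, 0.006]
force: [0.0, -0.7, -3.9]
width: 0.296
gripper_force: 35.0
```

```bash
python3 - <<'E'
from h import *
o=grab("c"); s=arm.observe(); print(s["width"]*92,s["gripper_force"],s["force"],s["ft_torque"])
plan([.548,.156,.296],-2.9)
C=cv2.resize(o["side"]["frame"][20:320,270:450,::-1],None,fx=2,fy=2,interpolation=cv2.INTER_CUBIC); cv2.imwrite("pics/c1.png",C)
E
```

```text
27.445931684317532 34.96464192867279 [ 0.64339134  0.0974005  -3.54958836] [ 0.02061735 -0.02314086  0.03807464]
clock 6.1 pos [ 0.5434 -0.1834  0.2999] turn [ 0.007 -0.06  -0.351] dp(after turn) [ -0.501 -13.567   0.155]
```

View pics/c1.png

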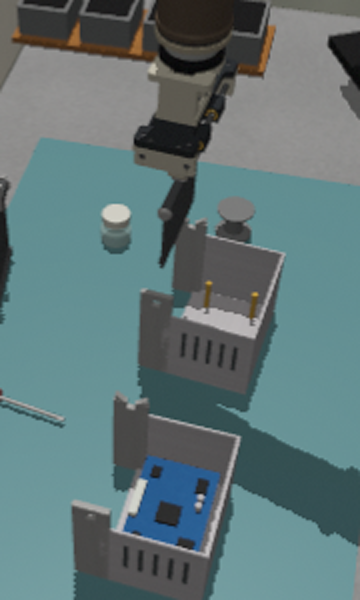

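The door is free in the gripper and hanging upright at about (175,220) in the crop. Next I'll carry it to the board box.

>>> {"method": "arm_command", "body": {
  "dp": [
    [0, 0, 0],
    [-0.03, -0.4, 0],
    [-0.03, -0.8, 0],
    [-0.03, -0.8, 0],
    [-0.03, -0.8, 0],
    [-0.03, -0.8, 0],
    [-0.03, -0.8, 0],
    [-0.03, -0.8, 0],
    [-0.03, -0.8, 0],
    [-0.03, -0.8, 0]
  ],
  "angular": [
    [0, 0, -0.35],
    [0, 0, 0],
    [0, 0, 0],
    [0, 0, 0],
    [0, 0, 0],
    [0, 0, 0],
    [0, 0, 0],
    [0, 0, 0],
    [0, 0, 0],
    [0, 0, 0]
  ],
  "claw": [0.2, 0.2, 0.2, 0.2, 0.2, 0.2, 0.2, 0.2, 0.2, 0.2]
}}

```text
clock: 7.1
position: [0.5431, -0.0112, 0.2955]
ee_rot: [3.141, -0.081, 0.003]
force: [-1.1, -0.2, -4.8]
width: 0.298
gripper_force: 35.0
```

>>> {"method": "arm_command", "body": {
  "dp": [
    [-0.03, -0.8, 0],
    [-0.03, -0.8, 0],
    [-0.03, -0.8, 0],
    [-0.03, -0.8, 0],
    [-0.03, -0.8, 0],
    [-0.03, -0.8, 0],
    [-0.03, -0.8, 0],
    [-0.03, -0.7, 0],
    [0, -0.4, 0],
    [0, 0, 0]
  ],
  "angular": [
    [0, 0, 0],
    [0, 0, 0],
    [0, 0, 0],
    [0, 0, 0],
    [0, 0, 0],
    [0, 0, 0],
    [0, 0, 0],
    [0, 0, 0],
    [0, 0, 0],
    [0, 0, 0]
  ],
  "claw": [0.2, 0.2, 0.2, 0.2, 0.2, 0.2, 0.2, 0.2, 0.2, 0.2]
}}

```text
clock: 8.1
position: [0.5455, 0.1566, 0.2956]
ee_rot: [-3.14, 0.076, -0.003]
force: [0.5, -0.0, -3.8]
width: 0.296
gripper_force: 35.0
```

>>> {"method": "arm_command", "body": {
  "dp": [
    [0, 0, 0],
    [0, 0, 0],
    [0, 0, 0],
    [0, 0, 0]
  ],
  "angular": [
    [0, 0, 0],
    [0, 0, 0],
    [0, 0, 0],
    [0, 0, 0]
  ],
  "claw": [0.2, 0.2, 0.2, 0.2]
}}

```text
clock: 8.5
position: [0.5464, 0.154, 0.2962]
ee_rot: [3.14, -0.082, 0.005]
force: [0.1, 0.9, -3.7]
width: 0.297
gripper_force: 35.0
```

```bash
python3 - <<'E'
from h import *
plan([.548,.156,.25],-2.9)
E
```

```text
clock 8.5 pos [0.5464 0.154  0.2962] turn [ 0.002 -0.021 -0.009] dp(after turn) [ 0.061 -0.085  1.847]
```

>>> {"method": "arm_command", "body": {
  "dp": [
    [0.06, -0.08, 0.3],
    [0, 0, 0.4],
    [0, 0, 0.3],
    [0, 0, 0],
    [0, 0, 0],
    [0, 0, 0]
  ],
  "angular": [
    [0, 0, 0],
    [0, 0, 0],
    [0, 0, 0],
    [0, 0, 0],
    [0, 0, 0],
    [0, 0, 0]
  ],
  "claw": [0.2, 0.2, 0.2, 0.2, 0.2, 0.2]
}}

```text
clock: 9.1
position: [0.5481, 0.1567, 0.2714]
ee_rot: [3.141, -0.08, 0.005]
force: [0.3, 0.1, -3.5]
width: 0.299
gripper_force: 35.0
```

```bash
python3 - <<'E'
from h import *
ps=[]
for k in range(4):
    o=grab(f"d{k}"); ps.append(arm.observe()["position"])
ps=np.array(ps); print(ps.round(4).tolist())
c=np.array([.547,.156]); a=np.deg2rad(-2.9); Rm=np.array([[np.cos(a),-np.sin(a)],[np.sin(a),np.cos(a)]])
lift=ps[:,2].mean()-.1483; print("lift",lift)
for n in("side","top"):
    X=cloud(o[n]).reshape(-1,3); L=(X[:,:2]-c)@Rm*1000; z=(X[:,2]-lift)*1000
    m=(abs(L[:,0])<25)&(abs(L[:,1])<95)&(z>38)&(z<185)
    q=np.c_[L[m],z[m]]; print(n,len(q))
    for lo in range(40,185,8):
        p=q[(q[:,2]>=lo)&(q[:,2]<lo+8)]
        if len(p)>4: print(lo,len(p),"x",np.percentile(p[:,0],[3,50,97]).round(1),"y",np.percentile(p[:,1],[1,99]).round(1))
plan([.548,.156,.25],-2.9)
C=cv2.resize(o["side"]["frame"][100:330,270:450,::-1],None,fx=3,fy=2.6,interpolation=cv2.INTER_CUBIC); cv2.imwrite("pics/d1.png",C)
E
```

```text
[[0.5481, 0.1567, 0.2715], [0.5481, 0.1566, 0.2714], [0.548, 0.1566, 0.2713], [0.548, 0.1566, 0.2712]]
lift 0.12307735252054652
side 378
40 33 x [-3.  -2.3  3.7] y [-66.9  69.4]
48 31 x [-2.6 -2.1  0.3] y [-63.5  71.1]
56 31 x [-3.  -2.3  0.4] y [-67.7  69.7]
64 26 x [-3.  -2.2 -1.3] y [-57.9  69.8]
72 30 x [-2.9 -2.3 -0.6] y [-64.3  70.9]
80 22 x [-2.8 -2.3 -0.3] y [-5.7 70.5]
88 21 x [-2.7 -2.3 -0.4] y [ 1.3 70.4]
96 21 x [-2.7 -2.3 -0.4] y [ 9.1 70.2]
104 9 x [-2.7 -2.3 -1.1] y [18.  70.8]
112 5 x [-2.2 -1.   1.4] y [68.7 71.8]
120 5 x [-6.3 -5.6 -0.6] y [38.3 75.2]
128 26 x [-9.7 -6.2  7.3] y [-56.5  76. ]
136 114 x [-6.6 -1.1  5.8] y [-70.4  76. ]
top 24
136 15 x [-6.3 -0.5  4.5] y [-83.1 -36.9]
144 8 x [-4.1 -0.6  4.9] y [-49.9 -38.5]
clock 9.5 pos [0.548  0.1566 0.2712] turn [ 0.001 -0.021 -0.001] dp(after turn) [0.003 0.022 0.849]
```

View pics/d1.png

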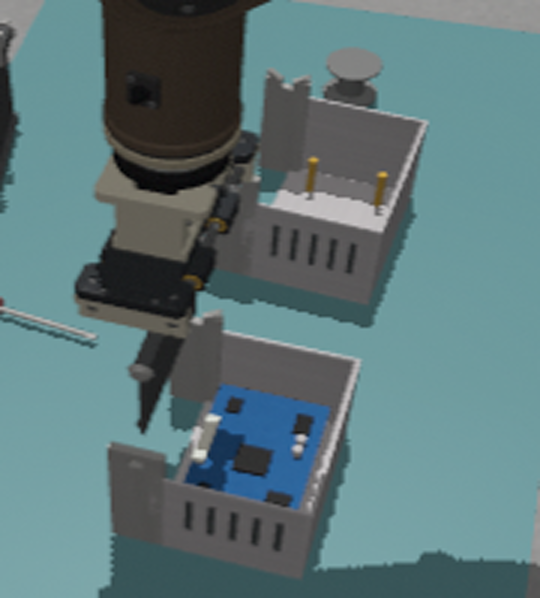

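The door hangs vertically above the brackets, panel at about (155,390) in the crop, and is within 1 mm of the seat in x and y. Next I'll lower it in stages.

>>> {"method": "arm_command", "body": {
  "dp": [
    [0, 0.02, 0.4],
    [0, 0, 0.4],
    [0, 0, 0.4],
    [0, 0, 0.4],
    [0, 0, 0.4],
    [0, 0, 0.4],
    [0, 0, 0.4],
    [0, 0, 0.4],
    [0, 0, 0],
    [0, 0, 0]
  ],
  "angular": [
    [0, 0, 0],
    [0, 0, 0],
    [0, 0, 0],
    [0, 0, 0],
    [0, 0, 0],
    [0, 0, 0],
    [0, 0, 0],
    [0, 0, 0],
    [0, 0, 0],
    [0, 0, 0]
  ],
  "claw": [0.2, 0.2, 0.2, 0.2, 0.2, 0.2, 0.2, 0.2, 0.2, 0.2]
}}

```text
clock: 10.5
position: [0.5481, 0.1561, 0.191]
ee_rot: [3.14, -0.08, 0.004]
force: [-0.2, 1.2, -4.0]
width: 0.301
gripper_force: 35.0
```

>>> {"method": "arm_command", "body": {
  "dp": [
    [0, 0, 0.2],
    [0, 0, 0.2],
    [0, 0, 0.2],
    [0, 0, 0.2],
    [0, 0, 0.2],
    [0, 0, 0.2],
    [0, 0, 0.2],
    [0, 0, 0],
    [0, 0, 0],
    [0, 0, 0]
  ],
  "angular": [
    [0, 0, 0],
    [0, 0, 0],
    [0, 0, 0],
    [0, 0, 0],
    [0, 0, 0],
    [0, 0, 0],
    [0, 0, 0],
    [0, 0, 0],
    [0, 0, 0],
    [0, 0, 0]
  ],
  "claw": [0.2, 0.2, 0.2, 0.2, 0.2, 0.2, 0.2, 0.2, 0.2, 0.2]
}}

```text
clock: 11.5
position: [0.5485, 0.1561, 0.1564]
ee_rot: [3.14, -0.08, 0.005]
force: [-0.8, 0.2, -3.6]
width: 0.301
gripper_force: 35.0
```

```bash
python3 - <<'E'
from h import *
s=arm.observe(); print(s["width"]*92,s["gripper_force"],s["force"],s["ft_torque"])
plan([.548,.156,.1483],-2.9)
E
```

```text
27.669683911963574 34.965335726737976 [-0.83121584  0.22221065 -3.60008518] [ 0.06585855 -0.05450615 -0.02712369]
clock 11.5 pos [0.5485 0.1561 0.1564] turn [ 0.    -0.023 -0.001] dp(after turn) [-0.018  0.005  0.322]
```

>>> {"method": "arm_command", "body": {
  "dp": [
    [0, 0, 0.1],
    [0, 0, 0.1],
    [0, 0, 0.1],
    [0, 0, 0],
    [0, 0, 0],
    [0, 0, 0]
  ],
  "angular": [
    [0, 0, 0],
    [0, 0, 0],
    [0, 0, 0],
    [0, 0, 0],
    [0, 0, 0],
    [0, 0, 0]
  ],
  "claw": [0.2, 0.2, 0.2, 0.2, 0.2, 0.2]
}}

```text
clock: 12.1
position: [0.5483, 0.156, 0.1486]
ee_rot: [3.14, -0.08, 0.005]
force: [-0.5, 0.2, -4.1]
width: 0.297
gripper_force: 35.0
```

>>> {"method": "arm_command", "body": {
  "dp": [
    [0, 0, 0.05],
    [0, 0, 0.05],
    [0, 0, 0],
    [0, 0, 0]
  ],
  "angular": [
    [0, 0, 0],
    [0, 0, 0],
    [0, 0, 0],
    [0, 0, 0]
  ],
  "claw": [0.2, 0.2, 0.2, 0.2]
}}

```text
clock: 12.5
position: [0.5487, 0.1563, 0.147]
ee_rot: [-3.141, 0.08, -0.007]
force: [-1.3, 0.5, 5.7]
width: 0.294
gripper_force: 35.1
```

The stub has touched the saddle floor. I'll ease up 1.5 mm and then release slowly.

>>> {"method": "arm_command", "body": {
  "dp": [
    [0, 0, -0.06],
    [0, 0, 0],
    [0, 0, 0],
    [0, 0, 0],
    [0, 0, 0],
    [0, 0, 0],
    [0, 0, 0],
    [0, 0, 0],
    [0, 0, 0],
    [0, 0, 0]
  ],
  "angular": [
    [0, 0, 0],
    [0, 0, 0],
    [0, 0, 0],
    [0, 0, 0],
    [0, 0, 0],
    [0, 0, 0],
    [0, 0, 0],
    [0, 0, 0],
    [0, 0, 0],
    [0, 0, 0]
  ],
  "claw": [0.2, 0.2, 0.32, 0.36, 0.4, 0.44, 0.5, 0.6, 0.7, 0.8]
}}

```text
clock: 13.5
position: [0.5482, 0.1556, 0.1475]
ee_rot: [3.14, -0.08, 0.004]
force: [-0.1, -0.1, -0.1]
width: 0.713
gripper_force: 0.0
```

>>> {"method": "arm_command", "body": {
  "dp": [
    [0, 0, 0],
    [0, 0, 0],
    [0, 0, -0.2],
    [0, 0, -0.4],
    [0, 0, -0.8],
    [0, 0, -0.8],
    [0, 0, -0.8],
    [0, 0, -0.8],
    [0, 0, -0.8],
    [0, 0, 0]
  ],
  "angular": [
    [0, 0, 0],
    [0, 0, 0],
    [0, 0, 0],
    [0, 0, 0],
    [0, 0, 0],
    [0, 0, 0],
    [0, 0, 0],
    [0, 0, 0],
    [0, 0, 0],
    [0, 0, 0]
  ],
  "claw": [0.95, 0.95, 0.95, 0.95, 0.95, 0.95, 0.95, 0.95, 0.95, 0.95]
}}

```text
clock: 14.5
position: [0.5494, 0.1568, 0.2665]
ee_rot: [-3.139, 0.08, -0.013]
force: [0.7, 0.5, 0.3]
width: 0.948
gripper_force: 0.0
```

>>> {"method": "arm_command", "body": {
  "dp": [
    [-0.7, 0.7, 0],
    [-0.7, 0.7, 0],
    [-0.7, 0.7, 0],
    [-0.7, 0.7, 0],
    [-0.7, 0.7, 0],
    [-0.7, 0.7, 0],
    [-0.7, 0.7, 0],
    [-0.7, 0.7, 0],
    [0, 0, 0],
    [0, 0, 0]
  ],
  "angular": [
    [0, 0, 0],
    [0, 0, 0],
    [0, 0, 0],
    [0, 0, 0],
    [0, 0, 0],
    [0, 0, 0],
    [0, 0, 0],
    [0, 0, 0],
    [0, 0, 0],
    [0, 0, 0]
  ],
  "claw": [0.95, 0.95, 0.95, 0.95, 0.95, 0.95, 0.95, 0.95, 0.95, 0.95]
}}

```text
clock: 15.5
position: [0.4011, 0.0233, 0.2625]
ee_rot: [3.14, -0.081, 0.006]
force: [0.2, 0.9, 0.1]
width: 0.951
gripper_force: 0.0
```

```bash
python3 - <<'E'
from h import *
o=grab("e"); print(arm.observe()["clock"],arm.observe()["position"])
c=np.array([.547,.156]); a=np.deg2rad(-2.9); Rm=np.array([[np.cos(a),-np.sin(a)],[np.sin(a),np.cos(a)]])
for n in("side","top"):
    X=cloud(o[n]).reshape(-1,3); L=(X[:,:2]-c)@Rm*1000; z=X[:,2]*1000
    t=(abs(L[:,0])<20)&(abs(L[:,1])<40)&(z>155)&(z<190); q=L[t]; print(n,"tabs",np.percentile(q,[3,97],axis=0).round(1).tolist(),np.percentile(z[t],97).round(1))
    t=(abs(L[:,0])<8)&(abs(L[:,1])<74)&(z>137)&(z<148); r=np.c_[L,z][t]; print("rail tilt dz/dy",np.polyfit(r[:,1],r[:,2],1).round(3),"dx/dy",np.polyfit(r[:,1],r[:,0],1).round(3),len(r))
    t=(abs(L[:,0])<15)&(abs(L[:,1])<65)&(z>45)&(z<120)&(L[:,0]>-12); r=np.c_[L,z][t]; 
    if len(r)>5: print("panel x vs z",np.polyfit(r[:,2],r[:,0],1).round(3),len(r))
A=cv2.resize(o["side"]["frame"][205:330,290:400,::-1],None,fx=4.5,fy=4.5,interpolation=cv2.INTER_CUBIC)
B=cv2.resize(o["top"]["frame"][215:285,245:325,::-1],None,fx=3.5,fy=3.5,interpolation=cv2.INTER_CUBIC)
big=np.zeros((600,800,3),np.uint8); big[:A.shape[0],:A.shape[1]]=A; big[:B.shape[0],500:500+B.shape[1]]=B; cv2.imwrite("pics/e1.png",big)
E
```

```text
15.6 [0.40163888 0.02396956 0.26239085]
side tabs [[-10.0, -16.0], [8.5, 23.4]] 177.3
rail tilt dz/dy [-3.00000e-03  1.42132e+02] dx/dy [ 0.003 -0.414] 194
panel x vs z [-0.002 -1.871] 139
top tabs [[-8.9, -16.5], [9.2, 21.7]] 180.2
rail tilt dz/dy [-5.00000e-03  1.41677e+02] dx/dy [-0.003 -0.077] 128
```

View pics/e1.png

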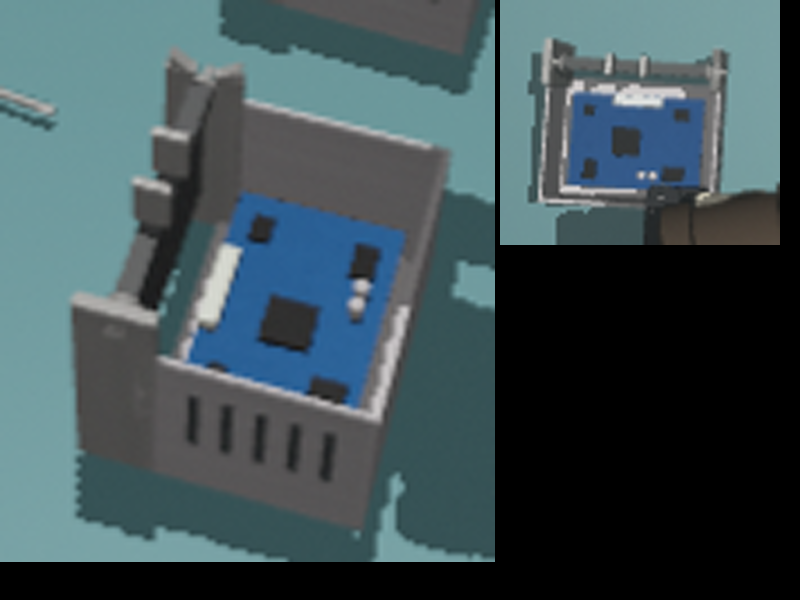

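The tab span is 39 mm, so the pin is fully out, and the rail is level and vertical. The spring has left the door about 3 mm towards -y, so the tip only just passes mid-hole. I'll centre it with a light nudge on the fixed tab.

>>> {"method": "arm_command", "body": {
  "dp": [
    [0.7, -0.7, 0],
    [0.7, -0.7, 0],
    [0.7, -0.7, 0],
    [0.7, -0.7, 0],
    [0.7, -0.7, 0],
    [0.7, -0.7, 0],
    [0.7, -0.7, 0],
    [0.7, -0.7, 0],
    [0, 0, 0],
    [0, 0, 0]
  ],
  "angular": [
    [0, 0, 0],
    [0, 0, 0],
    [0, 0, 0],
    [0, 0, 0],
    [0, 0, 0],
    [0, 0, 0],
    [0, 0, 0],
    [0, 0, 0],
    [0, 0, 0],
    [0, 0, 0]
  ],
  "claw": [0.543, 0.543, 0.543, 0.543, 0.543, 0.543, 0.543, 0.543, 0.543, 0.543]
}}

```text
clock: 16.6
position: [0.5479, 0.157, 0.2618]
ee_rot: [3.14, -0.078, 0.003]
force: [-0.4, -0.5, 0.5]
width: 0.541
gripper_force: 0.0
```

>>> {"method": "arm_command", "body": {
  "dp": [
    [0, 0, 0.8],
    [0, 0, 0.8],
    [0, 0, 0],
    [0, 0, 0],
    [0, 0, 0]
  ],
  "angular": [
    [0, 0, 0],
    [0, 0, 0],
    [0, 0, 0],
    [0, 0, 0],
    [0, 0, 0]
  ],
  "claw": [0.543, 0.543, 0.543, 0.543, 0.543]
}}

```text
clock: 17.1
position: [0.5485, 0.1561, 0.2238]
ee_rot: [-3.14, 0.08, -0.007]
force: [0.6, 0.9, 0.3]
width: 0.544
gripper_force: 0.0
```

```bash
python3 - <<'E'
from h import *
print(arm.observe()["width"]*92); plan([.5475,.160,.153],-2.9)
E
```

```text
50.04430830939209
clock 17.1 pos [0.5485 0.1561 0.2238] turn [-0.002 -0.029 -0.003] dp(after turn) [-0.046 -0.154  2.832]
```

>>> {"method": "arm_command", "body": {
  "dp": [
    [-0.04, -0.15, 0],
    [0, 0, 0.4],
    [0, 0, 0.5],
    [0, 0, 0.5],
    [0, 0, 0.5],
    [0, 0, 0.5],
    [0, 0, 0.4],
    [0, 0, 0],
    [0, 0, 0],
    [0, 0, 0]
  ],
  "angular": [
    [0, 0, 0],
    [0, 0, 0],
    [0, 0, 0],
    [0, 0, 0],
    [0, 0, 0],
    [0, 0, 0],
    [0, 0, 0],
    [0, 0, 0],
    [0, 0, 0],
    [0, 0, 0]
  ],
  "claw": [0.543, 0.543, 0.543, 0.543, 0.543, 0.543, 0.543, 0.543, 0.543, 0.543]
}}

```text
clock: 18.1
position: [0.5479, 0.16, 0.1532]
ee_rot: [-3.14, 0.08, -0.006]
force: [0.4, -1.3, 0.3]
width: 0.538
gripper_force: 0.0
```

>>> {"method": "arm_command", "body": {
  "dp": [
    [0, -0.05, 0],
    [0, -0.05, 0],
    [0, -0.05, 0],
    [0, -0.05, 0],
    [0, -0.04, 0],
    [0, 0, 0],
    [0, 0, 0],
    [0, 0, 0]
  ],
  "angular": [
    [0, 0, 0],
    [0, 0, 0],
    [0, 0, 0],
    [0, 0, 0],
    [0, 0, 0],
    [0, 0, 0],
    [0, 0, 0],
    [0, 0, 0]
  ],
  "claw": [0.543, 0.543, 0.543, 0.543, 0.543, 0.543, 0.543, 0.543]
}}

```text
clock: 18.9
position: [0.5479, 0.1654, 0.1527]
ee_rot: [3.14, -0.08, 0.005]
force: [0.4, -4.0, 2.9]
width: 0.542
gripper_force: 2.0
```

>>> {"method": "arm_command", "body": {
  "dp": [
    [0, -0.04, 0],
    [0, -0.02, 0],
    [0, 0, 0],
    [0, 0, 0]
  ],
  "angular": [
    [0, 0, 0],
    [0, 0, 0],
    [0, 0, 0],
    [0, 0, 0]
  ],
  "claw": [0.543, 0.543, 0.543, 0.543]
}}

```text
clock: 19.3
position: [0.5479, 0.1674, 0.1526]
ee_rot: [3.14, -0.08, 0.005]
force: [-0.9, -3.3, 2.9]
width: 0.543
gripper_force: 1.9
```

>>> {"method": "arm_command", "body": {
  "dp": [
    [0, 0.1, 0],
    [0, 0.1, 0],
    [0, 0, 0],
    [0, 0, -0.4],
    [0, 0, -0.8],
    [0, 0, -0.8],
    [0, 0, -0.8],
    [0, 0, -0.8],
    [0, 0, -0.8],
    [0, 0, 0]
  ],
  "angular": [
    [0, 0, 0],
    [0, 0, 0],
    [0, 0, 0],
    [0, 0, 0],
    [0, 0, 0],
    [0, 0, 0],
    [0, 0, 0],
    [0, 0, 0],
    [0, 0, 0],
    [0, 0, 0]
  ],
  "claw": [0.543, 0.543, 0.543, 0.543, 0.543, 0.543, 0.543, 0.543, 0.543, 0.543]
}}

```text
clock: 20.3
position: [0.5486, 0.1634, 0.2662]
ee_rot: [-3.138, 0.079, -0.013]
force: [1.1, -0.6, 0.4]
width: 0.544
gripper_force: 0.0
```

>>> {"method": "arm_command", "body": {
  "dp": [
    [-0.7, 0.7, 0],
    [-0.7, 0.7, 0],
    [-0.7, 0.7, 0],
    [-0.7, 0.7, 0],
    [-0.7, 0.7, 0],
    [-0.7, 0.7, 0],
    [-0.7, 0.7, 0],
    [-0.7, 0.7, 0],
    [0, 0, 0],
    [0, 0, 0]
  ],
  "angular": [
    [0, 0, 0],
    [0, 0, 0],
    [0, 0, 0],
    [0, 0, 0],
    [0, 0, 0],
    [0, 0, 0],
    [0, 0, 0],
    [0, 0, 0],
    [0, 0, 0],
    [0, 0, 0]
  ],
  "claw": [0.6, 0.6, 0.6, 0.6, 0.6, 0.6, 0.6, 0.6, 0.6, 0.6]
}}

```text
clock: 21.3
position: [0.4003, 0.0298, 0.2623]
ee_rot: [3.14, -0.081, 0.006]
force: [0.7, -0.7, 0.0]
width: 0.6
gripper_force: 0.0
```

```bash
python3 - <<'E'
from h import *
o=grab("f"); print(arm.observe()["clock"],arm.observe()["position"])
c=np.array([.547,.156]); a=np.deg2rad(-2.9); Rm=np.array([[np.cos(a),-np.sin(a)],[np.sin(a),np.cos(a)]])
for n in("side","top"):
    X=cloud(o[n]).reshape(-1,3); L=(X[:,:2]-c)@Rm*1000; z=X[:,2]*1000
    t=(abs(L[:,0])<20)&(abs(L[:,1])<40)&(z>155)&(z<190); q=L[t]; print(n,"tabs",np.percentile(q,[3,97],axis=0).round(1).tolist(),np.percentile(z[t],97).round(1))
    t=(abs(L[:,0])<8)&(abs(L[:,1])<74)&(z>137)&(z<148); r=np.c_[L,z][t]; print("rail tilt dz/dy",np.polyfit(r[:,1],r[:,2],1).round(3),"dx/dy",np.polyfit(r[:,1],r[:,0],1).round(3),len(r))
A=cv2.resize(o["side"]["frame"][205:330,290:400,::-1],None,fx=4.5,fy=4.5,interpolation=cv2.INTER_CUBIC); cv2.imwrite("pics/f1.png",A)
E
```

```text
21.4 [0.40091834 0.03036912 0.2622875 ]
side tabs [[-9.6, -12.6], [9.3, 26.4]] 177.4
rail tilt dz/dy [-1.00000e-03  1.42136e+02] dx/dy [ 0.004 -0.598] 203
top tabs [[-9.0, -13.7], [8.9, 25.3]] 181.2
rail tilt dz/dy [-7.00000e-03  1.42155e+02] dx/dy [-0.001 -0.019] 127
```

View pics/f1.png

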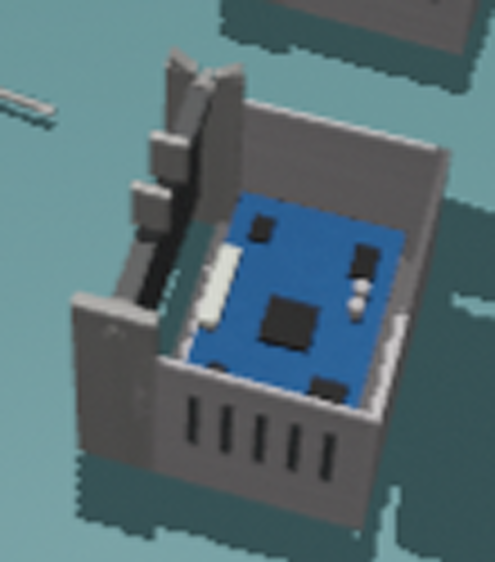

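The door is centred and matches its starting readings on the empty box. It hangs level between the brackets with the pin fully out, tabs at about (150,205) and (168,155) in the crop, so I'm handing in.

```bash
python3 -c "
from cell import arm
print(arm.sign_off())"
```

```text
the job is handed in; nothing more can be done
None
```

The door now hangs straight on the board box, with the stub seated in its saddle and the pin sprung fully out in line with its hole; I handed the job in at about 21 s.

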